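# Fit a bearing block and its shaft in a fixture

### The arm

A 6-joint arm with a two-finger parallel gripper is mounted at the origin on the work surface. World frame = base frame: x ahead of the robot, y to its left, z up, the work surface at z = 0. Lengths are in m, angles in rad, forces in N, time in s.
With the tool pointing down it reaches from about 0.275 to 0.85 m from the base axis. Payload 5.2 kg.
Tool frame: the origin (TCP) lies between the finger pads; the fingertips stand 11 mm ahead of it and the grasp point (between the pads) lies 8 mm behind it; z points along the fingers, y is the line along which they close (so a half turn about z gives the same grasp; the last joint's range is limited). The gripper opens to 85 mm and grips with 20 to 120 N. Pads are 22 mm wide; open, the fingers measure 114 mm over their backs; the gripper's body (76 mm by 85 mm) begins 54 mm behind the grasp point. The pads swing forward as they close: fully open they stand 13 mm farther back than shut.
Start: joints at [-1.505, 0.259, 1.535, -0, 1.348, -0.203], TCP at [0.146, -0.53, 0.242] pointing down, gripper open.
Joint ranges: [-3.14, 3.14], [-0.91, 2.08], [0.19, 2.58], [-1.22, 4.36], [0.22, 2.71], [-3.12, 3.12]. Speed limits (rad/s): [2.57, 2.57, 3.14, 3.14, 3.14, 3.14].

### API

Orientations are given as [roll, pitch, yaw] about the fixed x, y, z axes, in that order (R = Rz(yaw) Ry(pitch) Rx(roll)).
In Python, from station import bot gives the robot as it stands. The module is installed in compiled form; this text tells all that it offers.
- The arm moves only by the shell command python3 -m handwheel 'ROWS' [FORCE]. ROWS is JSON, a list that holds one entry, the list of rows, each a list of 7 numbers: the shift along the world's x, y, z in mm, then the turn, a rotation vector about the world's x, y, z in rad, then the gripper's target within -1 to 1 (fully open at 1, half-way at 0, shut at -1). In form: [[[tx, ty, tz, wx, wy, wz, claw], ...]]. A call has 1 to 20 rows; each row shifts and turns the commanded pose from where the row before left it; what a row does not reach is not made up. A row lasts 1/12 s, in which the tool goes at most 41.7 mm and 7.16 degrees, less where a joint would pass 70% of its speed; a pose out of reach is approached as far as the arm can. A call with a gripper value outside its range is refused whole. The fingers move at their own pace and stop on an object; FORCE is the grip in N (left out, the last holds). Time passes only in rows, so rows that do not move let the fingers close. It gives the time, the measured TCP pose, the force, the opening and the grip force at its end, in the units of the state.
- bot.read_state(): the state, without advancing time (a new reading comes with each control period).
- bot.camera(name): name is "scene" or "top"; returns a dict with "image" (384x512x3 uint8, red, green, blue), "mtx" (3x3 intrinsics, pixels), "distortion" ([k1, k2, p1, p2, k3] as OpenCV has them; the pictures are not rectified), "pose" (4x4, takes a point from camera to world coordinates). Camera axes: x right, y up, looking along -z (the intrinsics and any distortion apply to the point x, -y, -z); pixel columns grow to the right and rows downward; lengths in m; the calibration is good to about 2 mm. A picture is of the moment at which its call begins. There is no depth.
- bot.sign_off(): hands the job in; it is judged then, once.
Trained networks look in a picture, given as the dict that the camera call returned (one of the last four; its "shot" number tells which), for a name from the list of things; names that differ only in an ending like _2 or _b are one class to them, and where a whole thing is asked for, a point or a joint stands for the part that bears it (a point fixed in the world has none). Each returns a list of dicts, best first, with "score" (0 to 1); they miss things now and then, are a little off and sometimes report something else, mostly with a low value. They report only what shows in the picture. A call takes as long as a camera call. They do not tell look-alikes from the thing itself.
- bot.recognise(picture, target): "at" ([x, y, z] in m, in the coordinates of the camera as it stood for that picture, good to about 4 mm: the middle of the surface that is visible of it).
- bot.pinpoint(picture, target): "at" ([x, y, z] in m, in the coordinates of the camera as it stood for that picture, good to about 4 mm: a listed point, or the origin of a listed thing).
The state is a dict: "t": time; "joint_pos": joint angles; "qvel": joint speeds; "effort": joint torques, N m; "eef_pos": TCP position; "ee_rot": TCP orientation; "ft_force": force on the tool from outside, world axes, zero at the start; "moment": the same for the moment, N m; "finger_gap": finger opening in m; "gripper_force": force on a finger pad.
Only numpy, scipy, OpenCV 4.12 (cv2) and the standard library are available. Lean on these libraries where they do the work, as an engineer would, in place of code of your own. Each camera call takes 0.05 s, during which the arm holds its last target. There are 200 camera calls.

### The job

Stand the bearing block in the pocket of the fixture with its hole in line with the holes of the two lugs, then thread the long shaft, tip first, from the side of the lug without the lever through lug, block and far lug until its square head butts against the lug. Then swing the clamp lever fully round to its stop, so that it points across the shaft, and let go; leave the short shaft and the other things on the bench where they are.

Things in the scene. Friction and masses are not known exactly. Their poses are not given: they have to be found in the camera images.
- fixture: Dark steel fixture fixed to the bench: base plate 110 x 56 mm with two upright lugs, 50 mm wide (x), 20 mm thick (y), 80 mm high. Origin at bench level under its centre; y along the line of the holes, z up. Near lug spans y = 29 to 49 mm, far lug (carrying the lever) y = -29 to -49. Each has a 20 mm round through hole along y, 3 mm chamfers, axis 55 mm above the bench
- pocket (a point): middle of the floor of the pocket between the lugs, 14 mm above the bench; axes as the fixture's. The pocket is 58 mm long (y, between the lugs) and 44 mm wide (x, between two low rails that flare outwards to their tops, 37 mm above the bench)
- near_mouth (a point): middle of the hole's mouth in the outer (+y) face of the near lug, 55 mm above the bench; axes as the fixture's. The shaft goes in here and travels to the fixture's -y
- far_exit (a point): middle of the hole in the outer (-y) face of the far lug; axes as the fixture's
- lever (a joint): clamp lever on the far lug's top, on an upright pivot at fixture x = 0, y = -39 mm. At 0 rad its arm points to the fixture's -y (open); the value grows as it swings to the fixture's -x; the stop (clamped) is at 1.5 rad. Starts at 0 to 0.4; stays where it is left; about 2.5 N at the knob turns it
- lever_knob (a point): centre of the graspable part of the lever's upright round black knob: 20 mm diameter, 90 mm from the pivot, 118 mm above the bench (knob top at 135 mm, arm under it 85 to 95 mm above the bench)
- block_center (a point): centre of the aluminium bearing block, upright on the bench: 40 (its x) x 50 (its y) x 85 mm high, 0.3 to 0.6 kg, the same if turned half round. A 20 mm through hole (3 mm chamfers) runs along its y, 41 mm above its underside. In the pocket the hole lines up with the lugs' within the play (2 mm each way in x, 4 mm in y) and its top stands 99 mm above the bench
- shaft_grip (a point): centre of the square head (28 x 28 mm, 45 mm long in y) of the long shaft, 0.15 to 0.26 kg. From the shoulder, 22.5 mm to -y of here, a 16 mm round steel rod runs 122 mm along the shaft's -y, its last 12 mm tapering to 7 mm. It lies level in the stand, axis 50 mm above the bench, the head on a 20 mm wide ledge 36 mm above the bench, fingers fit on both sides in x
- shaft_tip (a point): middle of the tapered tip of the long shaft, 144.5 mm to -y of the centre of its head; same axes
- stand: fixed plywood stand, 134 x 110 mm base 12 mm thick, origin at bench level. Shaft places at its x = -42 and +42 mm, axes along its y, shoulders at y = 40 mm, heads to +y; notched rod posts (54 mm high) at y = -5 mm. The two shafts may be in either place
- short_shaft_grip (a point): centre of the square head of a second shaft, like the long one but its round rod is only 62 mm long. It lies in the other place of the stand. Leave it there
- bin_a: red open plastic bin with screws, 160 x 105 x 70 mm; bystander; origin under its centre
- bin_b: red open plastic bin like the other; bystander; origin under its centre
- angle_plate: bare aluminium angle plate, 80 x 90 x 66 mm; bystander; origin under its centre
- spare_bracket: dark stepped steel bracket without holes or lever, 70 x 120 x 70 mm; bystander; origin under its centre
- pad_a: small white plastic pad, 30 x 22 x 14 mm; bystander; origin under its centre
- pad_b: small white plastic pad, 30 x 22 x 14 mm; bystander; origin under its centre
- driver: screwdriver lying on the bench; bystander
There are look-alikes about, which are no part of the job. What is shaped like the part that bears block_center but black or purple is not meant. What is shaped like the part that bears shaft_grip but yellow is not meant.

How it is judged:
On the way, in this order (a step that is already met when the one before it is completed fails the run):
1. the block stands in the fixture's pocket (x of block_center in the frame of fixture between -0.006 and 0.006 m and y of block_center in the frame of fixture between -0.007 and 0.007 m and z of block_center in the frame of fixture between 0.0535 and 0.0595 m and angle between block_center's own z axis and vertical below 0.06 rad), for 0.2 s.
2. the shaft's tip is through the near lug and in the block's hole, the block still in its pocket (all of step 1 and x of shaft_tip in the frame of fixture between -0.007 and 0.007 m and z of shaft_tip in the frame of fixture between 0.048 and 0.062 m and angle between the y axis of shaft_grip and the y axis of fixture, either way round below 0.09 rad and y of shaft_tip in the frame of fixture below 0.015 m), for 0.05 s.
3. the shaft is through both lugs and the block, head against the near lug (all of step 1 and x of shaft_tip in the frame of fixture between -0.007 and 0.007 m and z of shaft_tip in the frame of fixture between 0.048 and 0.062 m and angle between the y axis of shaft_grip and the y axis of fixture, either way round below 0.09 rad and y of shaft_tip in the frame of fixture below -0.069 m), for 0.2 s.
4. the lever is swung to its stop (value of joint lever above 1.38 rad), for 0.1 s.
At the end, for the whole second after the job is handed in: The block stands in the pocket (within 6 mm across, 7 mm along, 3 mm in height, 0.06 rad upright); the long shaft runs through both lugs and the block (tip within 7 mm of the hole axis, 0.09 rad), shoulder within 4 mm of the near lug; the lever is at 1.38 rad or more (all of step 3 and value of joint lever above 1.38 rad); the robot touches nothing.
It fails at once if a bystander is moved by more than 30 mm (distance of any of short_shaft_grip, bin_a, bin_b, angle_plate, spare_bracket, pad_a, pad_b, driver from where it was at the start of the episode above 0.03 m).
It also fails if it takes over 69 s, if anything falls off the work surface, if the arm or the gripper's body presses on something with over 40 N, if the wrist force passes 120 N, or if a joint passes its speed limit or range.

## Working session

There is one attempt and no reset: what is moved stays moved. The work goes in short steps, Python scripts to look and compute and a shell command to move; the robot and the scene stay as the last step left them, time stands still between calls to the robot, and variables do not carry over. Pictures are saved under pics/ and viewed, at most 10 in all, crops included, and the job is handed in when it is done.

```bash
mkdir -p pics
cat > h.py <<'E'
import numpy as np, cv2
from station import bot
def W(pic,p):
    T=np.array(pic["pose"]); return T[:3,:3]@np.array(p)+T[:3,3]
def proj(pic,P):
    T=np.array(pic["pose"]); c=(np.array(P,float).reshape(-1,3)-T[:3,3])@T[:3,:3]
    c=c*[1,-1,-1]
    return cv2.projectPoints(c,np.zeros(3),np.zeros(3),np.array(pic["mtx"]),np.array(pic["distortion"],float))[0].reshape(-1,2)
def ray(pic,uv,z):
    u=cv2.undistortPoints(np.array(uv,float).reshape(-1,1,2),np.array(pic["mtx"]),np.array(pic["distortion"],float)).reshape(-1,2)
    T=np.array(pic["pose"]); d=np.c_[u[:,0],-u[:,1],-np.ones(len(u))]@T[:3,:3].T
    return T[:3,3]+d*((z-T[2,3])/d[:,2])[:,None]
def save(pic,name): cv2.imwrite("pics/"+name,pic["image"][:,:,::-1])
E
python3 - <<'E'
from h import *
np.set_printoptions(precision=4,suppress=True)
for n in ["scene","top"]:
    p=bot.camera(n); save(p,n+"0.png"); print(n,np.array(p["pose"])[:3,3],p["mtx"][0][0])
    for t in ["fixture","pocket","near_mouth","far_exit","lever_knob","block_center","shaft_grip","shaft_tip","short_shaft_grip","stand"]:
        for d in bot.pinpoint(p,t)[:3]:
            w=W(p,d["at"]); print(t,round(d["score"],2),w,proj(p,w)[0].round())
print(bot.read_state())
E
```

```text
scene [ 1.3203 -0.185   0.7295] 382.4733013565331
fixture 0.73 [ 0.6042 -0.0986 -0.0001] [222. 261.]
pocket 0.61 [ 0.6007 -0.0953  0.0165] [223. 255.]
near_mouth 0.95 [ 0.6081 -0.0501  0.056 ] [241. 244.]
near_mouth 0.45 [0.3765 0.2937 0.0503] [332. 182.]
far_exit 0.67 [0.3861 0.1445 0.0501] [288. 189.]
far_exit 0.62 [ 0.6023 -0.1494  0.054 ] [202. 248.]
far_exit 0.43 [0.7092 0.3137 0.0003] [383. 266.]
lever_knob 0.9 [ 0.5836 -0.2239  0.1237] [169. 226.]
lever_knob 0.36 [0.3734 0.2921 0.0484] [331. 182.]
lever_knob 0.16 [ 0.6287  0.4702 -0.0004] [419. 238.]
block_center 0.96 [ 0.3495 -0.1635  0.0447] [189. 195.]
block_center 0.83 [ 0.4339 -0.2758  0.0426] [152. 217.]
block_center 0.69 [ 0.4568 -0.1745  0.044 ] [188. 217.]
shaft_grip 0.59 [0.3795 0.2937 0.0509] [332. 183.]
shaft_grip 0.49 [0.1853 0.3626 0.0134] [328. 160.]
shaft_tip 0.58 [0.2792 0.4749 0.012 ] [367. 171.]
shaft_tip 0.55 [0.3882 0.1479 0.051 ] [290. 189.]
short_shaft_grip 0.65 [0.4549 0.2939 0.0484] [341. 197.]
top [ 0.2937 -0.012   1.1292] 349.26220307467736
fixture 0.64 [ 0.6038 -0.0984 -0.0029] [291. 168.]
pocket 0.
[... 452 characters left out ...]
526] [214. 231.]
shaft_tip 0.65 [0.2875 0.4727 0.0038] [114. 259.]
shaft_tip 0.39 [0.7809 0.1208 0.0028] [228. 117.]
short_shaft_grip 0.58 [0.4613 0.2962 0.051 ] [167. 205.]
stand 0.74 [0.4209 0.2271 0.0033] [191. 220.]
{'t': 1.1, 'joint_pos': array([-1.5048,  0.2586,  1.535 ,  0.    ,  1.348 , -0.2028]), 'qvel': array([-0.0025,  0.0006,  0.001 , -0.0001, -0.0002,  0.0001]), 'effort': array([  0.0018, -44.5929, -29.0897,  -0.0004,   0.0009,  -0.    ]), 'eef_pos': array([ 0.1461, -0.5303,  0.2423]), 'ee_rot': array([ 3.1416, -0.    ,  0.2688]), 'ft_force': array([-0.2633,  0.2907,  0.5156]), 'moment': array([-0.0235, -0.0223,  0.0211]), 'gripper_force': 0.0, 'finger_gap': 0.08511373001045698}
```

Run:
```python
import cv2,numpy as np
a=cv2.imread("pics/scene0.png");b=cv2.imread("pics/top0.png")
cv2.imwrite("pics/s1.png",cv2.resize(a[140:300,120:440],None,fx=2.5,fy=2.5,interpolation=2))
cv2.imwrite("pics/t1.png",cv2.resize(b[90:290,100:400],None,fx=2.66,fy=2.66,interpolation=2))
```

```text
(no output)
```

View pics/s1.png

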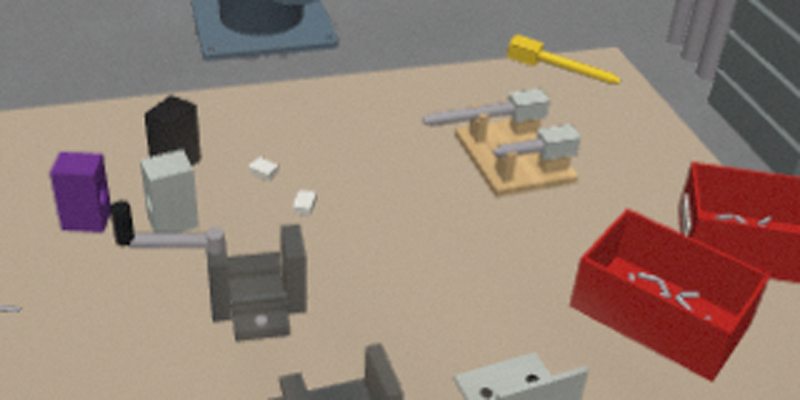

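View pics/t1.png

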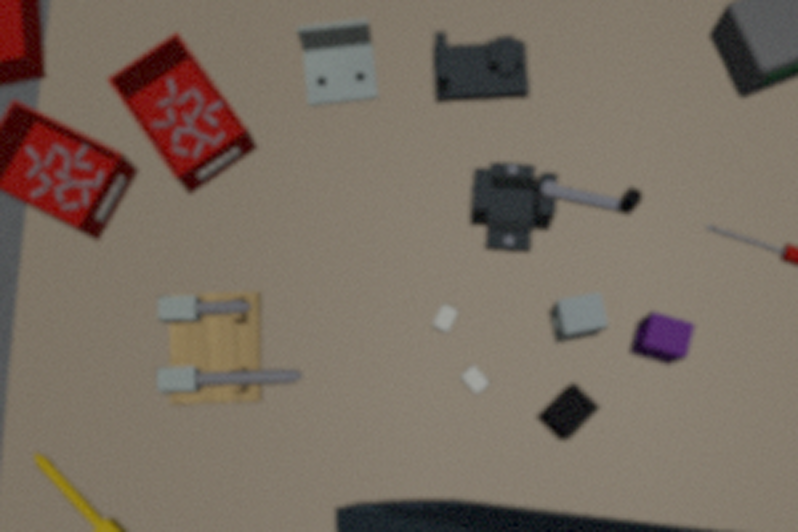

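The scene view shows the silver block at crop (170,190), between the purple and black look-alikes. The fixture is at (255,270) with its lever pointing left. The long shaft is the rear one in the stand, with its head at (528,105) and its tip at (430,120). The top view agrees. Next I refine the poses by silhouette fitting.

```bash
cat > fit.py <<'E'
from h import *
from scipy.optimize import minimize
S=6
def box(x0,x1,y0,y1,z0,z1): return np.array([[x,y,z] for x in(x0,x1) for y in(y0,y1) for z in(z0,z1)])/1000
def cyl(r,h0,h1,ax,n=16):
    a=np.arange(n)*2*np.pi/n
    P=[np.r_[r*np.cos(t),r*np.sin(t),h] for h in(h0,h1) for t in a]; P=np.array(P)/1000
    return P if ax=='z' else P[:,[0,2,1]]
def place(P,x,y,z,yaw): c,s=np.cos(yaw),np.sin(yaw); return P@np.array([[c,s,0],[-s,c,0],[0,0,1]])+[x,y,z]
def block(p): return [place(box(-20,20,-25,25,0,85),p[0],p[1],p[3] if len(p)>3 else 0,p[2])]
def fixture(p):
    L=[box(-55,55,-28,28,0,14),box(-25,25,29,49,0,80),box(-25,25,-49,-29,0,80),box(-30,-22,-29,29,0,37),box(22,30,-29,29,0,37)]
    L=[place(q,p[0],p[1],0,p[2]) for q in L]
    piv=place(np.array([[0,-.039,0]]),p[0],p[1],0,p[2])[0]; a=p[2]-p[3]
    for q in (box(-5,5,-90,0,85,95),cyl(10,95,135,'z')+[0,-.09,0],cyl(9,80,100,'z')): L.append(place(q,piv[0],piv[1],0,a))
    return L
def shaft(p):
    z=p[3] if len(p)>3 else .05
    return [place(q,p[0],p[1],z,p[2]) for q in (box(-14,14,-22.5,22.5,-14,14),cyl(8,-132.5,-22.5,'y'),np.r_[cyl(8,-132.5,-132.4,'y'),cyl(3.5,-144.5,-144.4,'y')])]
def chroma(pic):
    i=pic["image"].astype(float); return i[:,:,0]-i[:,:,2]
def fit(pics,model,p0,pad=5,scale=None,ret=False):
    W0=[]
    for pic in pics:
        uv=np.vstack([proj(pic,q) for q in model(p0)]); lo=np.floor(uv.min(0)).astype(int)-pad; hi=np.ceil(uv.max(0)).astype(int)+pad
        lo=np.maximum(lo,0); W0.append((lo,hi,chroma(pic)[lo[1]:hi[1],lo[0]:hi[0]]))
    def cost(v):
        p=np.array(p0)+v/1000; c=0
        for pic,(lo,hi,im) in zip(pics,W0):
            m=np.zeros((im.shape[0]*S,im.shape[1]*S),np.uint8)
            for q in model(p):
                h=cv2.convexHull(((proj(pic,q)-lo+.5)*S-.5).astype(np.float32)*16); cv2.fillConvexPoly(m,h.round().astype(np.int32),255,shift=4)
            m=cv2.GaussianBlur(cv2.resize(m,im.shape[::-1],interpolation=cv2.INTER_AREA).astype(float)/255,(0,0),.7)
            A=np.c_[m.ravel(),np.ones(m.size)]; s,r,_,_=np.linalg.lstsq(A,im.ravel(),rcond=None); c+=r[0]/im.size
        return c
    n=len(p0); sp=np.vstack([np.zeros(n),np.diag([8,8]+[80,80 if model is fixture else 8][:n-2])])
    r=minimize(cost,np.zeros(n),method="Nelder-Mead",options=dict(initial_simplex=sp,maxiter=300,xatol=.05,fatol=1e-3))
    return np.array(p0)+r.x/1000,r.fun
E
python3 - <<'E'
from fit import *
np.set_printoptions(precision=4,suppress=True)
s,t=bot.camera("scene"),bot.camera("top")
for nm,m,p0 in (("block",block,[.455,-.176,.1]),("fix",fixture,[.604,-.0985,-.07,.1]),("shaft",shaft,[.379,.293,-.04])):
    for k,pp in (("s",[s]),("t",[t]),("st",[s,t])): print(nm,k,*fit(pp,m,p0))
E
```

```text
block s [ 0.4548 -0.1752  0.1283] 170.5472873409955
block t [ 0.4601 -0.1771  0.1722] 7.353101706439994
block st [ 0.4598 -0.1759  0.142 ] 181.73389620172432
fix s [ 0.5995 -0.0981 -0.0495  0.1306] 122.2077421853995
fix t [ 0.604  -0.099  -0.059   0.1513] 9.295825111820454
fix st [ 0.6018 -0.0985 -0.0512  0.1373] 136.2055046852632
shaft s [0.3713 0.2921 0.0626] 172.89218602746223
shaft t [0.3762 0.2927 0.0547] 137.947663756625
shaft st [0.3752 0.2919 0.0536] 332.44336901933264
```

```bash
python3 -m handwheel '[[[26,29.5,0,0,0,0.122,0.5],[26,29.5,0,0,0,0.122,0.5],[26,29.5,0,0,0,0.122,0.5],[26,29.5,0,0,0,0.122,0.5],[26,29.5,0,0,0,0.122,0.5],[26,29.5,0,0,0,0.122,0.5],[26,29.5,0,0,0,0.122,0.5],[26,29.5,0,0,0,0.122,0.5],[26,29.5,0,0,0,0.122,0.5],[26,29.5,0,0,0,0.122,0.5],[26,29.5,0,0,0,0.122,0.5],[26,29.5,0,0,0,0.122,0.5],[0,0,0,0,0,0,0.5],[0,0,0,0,0,0,0.5]]]' 40
```

```text
t: 2.37
eef_pos: [0.459, -0.1744, 0.2423]
ee_rot: [-3.142, 0.0, 1.737]
ft_force: [0.0, -0.9, 0.3]
finger_gap: 0.0638
gripper_force: 0.0
```

```bash
python3 -m handwheel '[[[-1,-1.5,-35,0,0,0,0.5],[0,0,-40,0,0,0,0.5],[0,0,-40,0,0,0,0.5],[0,0,-30,0,0,0,0.5],[0,0,-25,0,0,0,0.5],[0,0,-15,0,0,0,0.5],[0,0,-10,0,0,0,0.5],[0,0,0,0,0,0,0.5],[0,0,0,0,0,0,-1],[0,0,0,0,0,0,-1],[0,0,0,0,0,0,-1],[0,0,0,0,0,0,-1],[0,0,0,0,0,0,-1],[0,0,0,0,0,0,-1]]]' 40
```

```text
t: 3.53
eef_pos: [0.4581, -0.1787, 0.0487]
ee_rot: [3.14, 0.003, 1.733]
ft_force: [-0.7, -2.0, 6.1]
finger_gap: 0.0397
gripper_force: 41.0
```

```bash
python3 -m handwheel '[[[0,0,20,0,0,0,-1],[0,0,30,0,0,0,-1],[0,0,40,0,0,0,-1],[0,0,30,0,0,0,-1],[20,10,0,0,0,-0.036,-1],[25,14,0,0,0,-0.036,-1],[30,17,0,0,0,-0.036,-1],[30,17,0,0,0,-0.036,-1],[25,14,0,0,0,-0.036,-1],[15,8,0,0,0,-0.038,-1],[0,0,0,0,0,0,-1],[0,0,0,0,0,0,-1],[0,0,0,0,0,0,-1]]]' 40
python3 - <<'E'
from fit import *
np.set_printoptions(precision=4,suppress=True)
s,t=bot.camera("scene"),bot.camera("top"); save(s,"s2.png")
for p in (s,t):
  for n in ("block_center","fixture","pocket","near_mouth","far_exit"):
    for d in bot.pinpoint(p,n)[:1 if n!="block_center" else 4]:print(n,round(d["score"],2),W(p,d["at"]))
print(bot.read_state()["eef_pos"],bot.read_state()["ee_rot"],bot.read_state()["ft_force"])
a=cv2.imread("pics/s2.png");cv2.imwrite("pics/s2c.png",cv2.resize(a[150:300,130:330],None,fx=4,fy=4,interpolation=2))
E
```

```text
t: 4.62
eef_pos: [0.6009, -0.0974, 0.1664]
ee_rot: [-3.139, -0.0, 1.516]
ft_force: [0.0, 0.2, -3.8]
finger_gap: 0.04
gripper_force: 41.3
block_center 0.97 [ 0.6026 -0.0925  0.1647]
block_center 0.95 [ 0.4329 -0.2769  0.042 ]
block_center 0.73 [ 0.3479 -0.1639  0.0462]
fixture 0.81 [ 0.6059 -0.0957  0.004 ]
pocket 0.79 [ 0.601  -0.0985  0.0162]
near_mouth 0.87 [ 0.6062 -0.0521  0.0547]
block_center 0.73 [ 0.3477 -0.164   0.043 ]
block_center 0.72 [ 0.4377 -0.2751  0.0465]
block_center 0.58 [ 0.6015 -0.0984  0.1616]
fixture 0.59 [ 0.6002 -0.1485  0.0578]
far_exit 0.63 [ 0.5991 -0.1478  0.0576]
[ 0.602  -0.0978  0.1674] [ 3.1416 -0.      1.5147] [-0.6354  0.2125 -3.1645]
```

View pics/s2c.png

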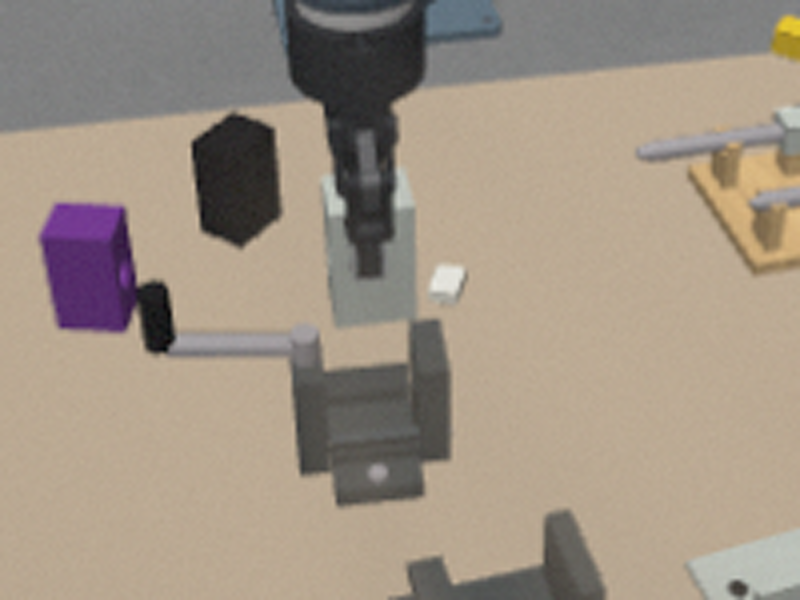

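The block is held upright at crop (370,250), directly above the fixture pocket at (375,410). Lowering now.

```bash
python3 -m handwheel '[[[1,-2,0,0,0,0,-1],[0,0,-25,0,0,0,-1],[0,0,-25,0,0,0,-1],[0,0,-15,0,0,0,-1],[0,0,-8,0,0,0,-1],[0,0,-4,0,0,0,-1],[0,0,-3,0,0,0,-1],[0,0,-3,0,0,0,-1],[0,0,-3,0,0,0,-1],[0,0,0,0,0,0,-1]]]' 40
python3 - <<'E'
from fit import *
s=bot.camera("scene");save(s,"s3.png")
a=cv2.imread("pics/s3.png");cv2.imwrite("pics/s3c.png",cv2.resize(a[180:290,160:300],None,fx=5,fy=5,interpolation=2))
print(bot.read_state()["eef_pos"],bot.read_state()["ft_force"])
E
```

```text
t: 6.05
eef_pos: [0.6033, -0.0998, 0.0816]
ee_rot: [3.141, 0.0, 1.515]
ft_force: [-0.7, -0.6, -3.2]
finger_gap: 0.0398
gripper_force: 41.2
[ 0.60331897 -0.09980498  0.0817341 ] [-0.67205956  0.73989746 -4.22305925]
```

View pics/s3c.png

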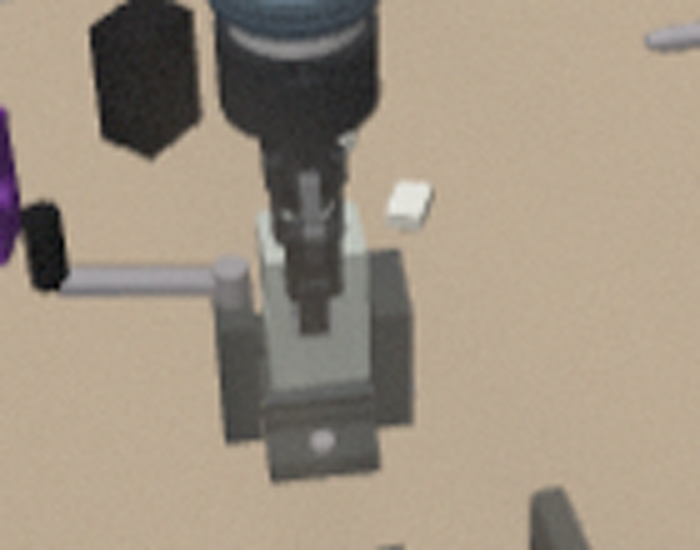

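The block's bottom has entered between the lugs and rails without contact, at crop (320,380). Now the rest of the way down.

```bash
python3 -m handwheel '[[[0,0,-3,0,0,0,-1],[0,0,-3,0,0,0,-1],[0,0,-3,0,0,0,-1],[0,0,-3,0,0,0,-1],[0,0,-2,0,0,0,-1],[0,0,-2,0,0,0,-1],[0,0,-2,0,0,0,-1],[0,0,0,0,0,0,-1],[0,0,0,0,0,0,-1]]]' 40
```

```text
t: 6.85
eef_pos: [0.6031, -0.0997, 0.0632]
ee_rot: [-3.141, -0.0, 1.515]
ft_force: [-0.0, 0.2, -3.8]
finger_gap: 0.0402
gripper_force: 41.5
```

```bash
python3 -m handwheel '[[[0,0,-1,0,0,0,-1],[0,0,-0.5,0,0,0,-1],[0,0,0,0,0,0,-1],[0,0,0,0,0,0,-1]]]' 40
```

```text
t: 7.18
eef_pos: [0.6033, -0.0998, 0.0626]
ee_rot: [3.141, 0.0, 1.515]
ft_force: [-1.4, 0.1, 5.4]
finger_gap: 0.0398
gripper_force: 41.7
```

```bash
python3 -m handwheel '[[[0,0,0,0,0,0,0],[0,0,0,0,0,0,0.3],[0,0,0,0,0,0,0.5],[0,0,0,0,0,0,0.5],[0,0,15,0,0,0,0.5],[0,0,30,0,0,0,0.5],[0,0,40,0,0,0,0.5],[-20,35,30,0,0,0,0.5],[-20,35,0,0,0,0,0.5],[-20,35,0,0,0,0,0.5],[-20,35,0,0,0,0,0.5],[-20,35,0,0,0,0,0.5],[-20,35,0,0,0,0,0.5],[-20,35,0,0,0,0,0.5],[0,0,0,0,0,0,0.5]]]' 40
python3 - <<'E'
from fit import *
np.set_printoptions(precision=4,suppress=True)
for k in range(2):
  for c in ("scene","top"):
    p=bot.camera(c); save(p,c+"4.png")
    for n in ("block_center","fixture","pocket","near_mouth","far_exit","shaft_grip","shaft_tip","lever_knob"):
      for d in bot.pinpoint(p,n)[:1 if n!="block_center" else 4]:print(c,n,round(d["score"],2),W(p,d["at"]))
s,t=bot.camera("scene"),bot.camera("top")
F=lambda p:fixture(p)+block([p[0],p[1],p[2],.014])
for pp in ([s],[t]): print(fit(pp,F,[.603,-.0985,-.056,.13]))
a=cv2.imread("pics/scene4.png");cv2.imwrite("pics/s4c.png",cv2.resize(a[150:290,150:360],None,fx=3.8,fy=3.8,interpolation=2))
E
```

```text
t: 8.43
eef_pos: [0.462, 0.1445, 0.1716]
ee_rot: [-3.138, -0.002, 1.52]
ft_force: [-0.2, -1.1, -0.4]
finger_gap: 0.0635
gripper_force: 0.0
scene block_center 0.97 [ 0.4369 -0.2738  0.0428]
scene block_center 0.93 [ 0.603  -0.0969  0.0607]
scene block_center 0.64 [ 0.3502 -0.1647  0.0431]
scene fixture 0.58 [ 0.6056 -0.0993 -0.    ]
scene pocket 0.8 [ 0.6009 -0.0958  0.0186]
scene near_mouth 0.83 [ 0.61   -0.0535  0.0556]
scene far_exit 0.7 [ 0.5983 -0.1476  0.0559]
scene shaft_grip 0.83 [0.1841 0.3653 0.0126]
scene shaft_tip 0.81 [0.2799 0.4741 0.0116]
scene lever_knob 0.8 [ 0.581  -0.2232  0.125 ]
top block_center 0.66 [ 0.4362 -0.274   0.0435]
top block_center 0.65 [ 0.347  -0.1653  0.044 ]
top block_center 0.61 [ 0.6034 -0.0983  0.0567]
top block_center 0.57 [0.4616 0.2967 0.0491]
top fixture 0.66 [ 0.6031 -0.0986 -0.0004]
top pocket 0.88 [ 0.6014 -0.1019  0.0176]
top near_mouth 0.77 [ 0.6057 -0.0531  0.0557]
top far_exit 0.77 [ 0.5989 -0.1468  0.0554]
top shaft_grip 0.67 [0.3769 0.2891 0.0549]
top shaft_tip 0.47 [0.2885 0.4719 0.0089]
top lever_knob 0.78 [ 0.5856 -0.2246  0.1203]
[... 277 characters left out ...]
.0571]
scene shaft_grip 0.8 [0.1883 0.3639 0.0118]
scene shaft_tip 0.77 [0.2816 0.4765 0.0107]
scene lever_knob 0.69 [ 0.5803 -0.2279  0.1221]
top block_center 0.73 [ 0.6017 -0.1011  0.0574]
top block_center 0.63 [ 0.4362 -0.2728  0.043 ]
top block_center 0.57 [ 0.343  -0.1615  0.0419]
top pocket 0.81 [ 0.6045 -0.1035  0.0153]
top near_mouth 0.58 [ 0.6323  0.471  -0.0036]
top far_exit 0.78 [ 0.5993 -0.1454  0.0574]
top shaft_grip 0.58 [0.377  0.292  0.0531]
top shaft_tip 0.66 [0.2888 0.4689 0.0104]
top lever_knob 0.73 [ 0.5866 -0.2251  0.1213]
(array([ 0.6006, -0.0981, -0.0506,  0.1344]), np.float64(67.28961675501))
(array([ 0.6038, -0.0991, -0.0659,  0.1388]), np.float64(9.836561559201774))
```

View pics/s4c.png

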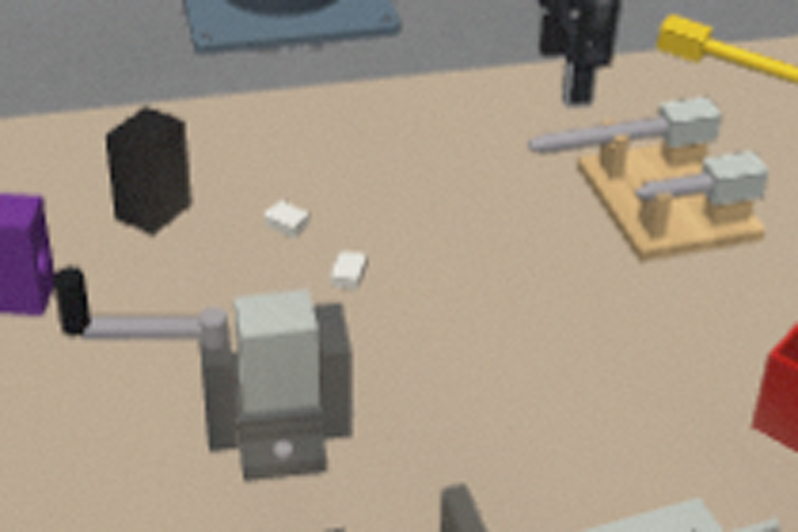

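The block stands in the pocket, top at crop (280,300), between the lugs. The long shaft's head is at (690,120). Next I move over that head.

```bash
python3 -m handwheel '[[[-17,29.5,0,0,0,0.022,0.5],[-17,29.5,0,0,0,0.022,0.5],[-17,29.5,0,0,0,0.022,0.5],[-17,29.5,0,0,0,0.022,0.5],[-17,29.5,0,0,0,0.019,0.5],[0,0,-25,0,0,0,0.5],[0,0,-25,0,0,0,0.5],[0,0,0,0,0,0,0.5],[0,0,0,0,0,0,0.5]]]' 100
```

```text
t: 11.08
eef_pos: [0.3805, 0.2865, 0.121]
ee_rot: [-3.139, 0.001, 1.622]
ft_force: [0.3, 0.3, 0.5]
finger_gap: 0.0637
gripper_force: 0.0
```

```bash
python3 -m handwheel '[[[-3,4,-20,0,0,0,0.5],[0,0,-25,0,0,0,0.5],[0,0,-20,0,0,0,0.5],[0,0,-14,0,0,0,0.5],[0,0,0,0,0,0,0.5],[0,0,0,0,0,0,0.5],[0,0,0,0,0,0,-1],[0,0,0,0,0,0,-1],[0,0,0,0,0,0,-1],[0,0,0,0,0,0,-1],[0,0,0,0,0,0,-1],[0,0,0,0,0,0,-1],[0,0,0,0,0,0,-1],[0,0,0,0,0,0,-1]]]' 100
```

```text
t: 12.25
eef_pos: [0.3791, 0.2912, 0.0444]
ee_rot: [3.14, -0.001, 1.622]
ft_force: [-2.9, -0.7, 9.0]
finger_gap: 0.0264
gripper_force: 97.0
```

```bash
python3 -m handwheel '[[[0,0,10,0,0,0,-1],[0,0,20,0,0,0,-1],[0,0,30,0,0,0,-1],[0,0,20,0,0,0,-1],[20,-14,0,0,0,-0.015,-1],[26,-20,0,0,0,-0.015,-1],[32,-24,0,0,0,-0.015,-1],[32,-24,0,0,0,-0.015,-1],[32,-24,0,0,0,-0.015,-1],[32,-24,0,0,0,-0.015,-1],[30,-22,0,0,0,-0.015,-1],[20,-16,0,0,0,-0.008,-1],[13,-9,0,0,0,0,-1],[0,0,0,0,0,0,-1],[0,0,0,0,0,0,-1],[0,0,0,0,0,0,-1]]]' 100
python3 - <<'E'
from fit import *
np.set_printoptions(precision=4,suppress=True)
for c in ("scene","top"):
    p=bot.camera(c); save(p,c+"5.png")
    for n in ("near_mouth","shaft_grip","shaft_tip"):
      for d in bot.pinpoint(p,n)[:2]:print(c,n,round(d["score"],2),W(p,d["at"]))
a=cv2.imread("pics/scene5.png");b=cv2.imread("pics/top5.png")
cv2.imwrite("pics/c5.png",np.hstack([cv2.resize(x,None,fx=3.5,fy=3.5,interpolation=2) for x in (a[150:290,180:290],b[120:260,210:320])]))
print(bot.read_state()["eef_pos"],bot.read_state()["ee_rot"],bot.read_state()["ft_force"])
E
```

```text
t: 13.58
eef_pos: [0.6144, 0.1143, 0.1227]
ee_rot: [-3.14, -0.0, 1.509]
ft_force: [-0.0, 0.4, -2.9]
finger_gap: 0.0267
gripper_force: 97.6
scene near_mouth 0.83 [ 0.6085 -0.0508  0.0576]
scene near_mouth 0.38 [0.4521 0.296  0.0503]
scene shaft_grip 0.81 [0.6172 0.1178 0.1285]
scene shaft_grip 0.71 [0.1858 0.3638 0.0124]
scene shaft_tip 0.75 [ 0.604  -0.0288  0.1315]
scene shaft_tip 0.6 [0.7813 0.1232 0.0011]
top near_mouth 0.75 [ 0.6067 -0.052   0.0523]
top near_mouth 0.59 [ 0.6056 -0.1054  0.0156]
top shaft_grip 0.49 [0.6146 0.1121 0.1326]
top shaft_tip 0.55 [ 0.5995 -0.0276  0.1267]
top shaft_tip 0.48 [ 0.5514 -0.436  -0.0001]
[0.6152 0.1142 0.1229] [ 3.1415 -0.      1.5095] [-0.6813  0.4154 -1.1616]
```

View pics/c5.png

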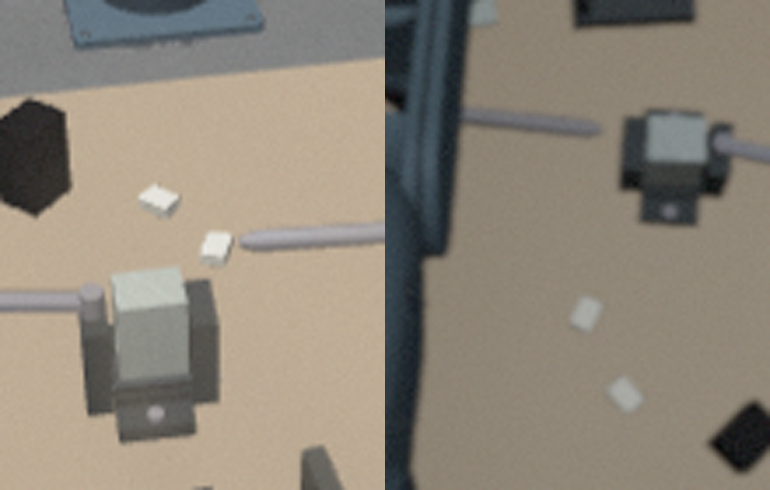

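The shaft is held level, its tip at left crop (245,240) and right crop (598,128), short of and above the near lug. I measure its axis before lowering.

Run:
```python
from fit import *
np.set_printoptions(precision=4,suppress=True)
# params about tip: x,y,yaw,z of tip
rod=lambda p:[place(q,p[0],p[1],p[3] if len(p)>3 else .1285,p[2]) for q in (cyl(8,12,60,'y'),np.r_[cyl(8,12,12.1,'y'),cyl(3.5,0,.1,'y')])]
s,t=bot.camera("scene"),bot.camera("top")
def crop(pad):pass
for pp,p0 in (([s],[.602,-.028,-.06]),([t],[.602,-.028,-.06]),([s,t],[.602,-.028,-.06,.1285])): print(fit(pp,rod,p0,pad=4))
# compare block/fixture per camera in same frames
F=lambda p:fixture(p)+block([p[0],p[1],p[2],.014])
for pp in ([s],[t],[s,t]): print(fit(pp,F,[.603,-.0985,-.056,.13]))
```

```text
(array([ 0.6004, -0.0199, -0.0982]), np.float64(67.21303819203543))
(array([ 0.6032, -0.0167, -0.1126]), np.float64(27.920150117013566))
(array([ 0.6034, -0.0205, -0.0889,  0.1305]), np.float64(96.59368285195968))
(array([ 0.6007, -0.0981, -0.0508,  0.1347]), np.float64(69.97192854835458))
(array([ 0.6038, -0.0992, -0.0639,  0.136 ]), np.float64(10.910893830126664))
(array([ 0.6023, -0.0982, -0.0574,  0.134 ]), np.float64(84.10227020028901))
```

```bash
cat > axis.py <<'E'
from fit import *
np.set_printoptions(precision=4,suppress=True)
def axis(pic,tip,z,yaw,rng=(18,60)):
    pts=[]
    yd=np.array([-np.sin(yaw),np.cos(yaw),0]); c=chroma(pic).astype(np.float32)
    for d in np.arange(*rng,2)/1000:
        o=np.array(tip)+yd*d; o[2]=z
        off=np.arange(-16,16.1,.5)/1000
        n=np.array([np.cos(yaw),np.sin(yaw),0])
        if True:
            T=np.array(pic["pose"]); v=o-T[:3,3]; n=np.cross(v,yd); n/=np.linalg.norm(n); n*=np.sign(n[0]+1e-9)
        uv=proj(pic,o+off[:,None]*n).astype(np.float32)
        g=cv2.remap(c,uv[:,:1],uv[:,1:],cv2.INTER_LINEAR)[:,0]
        bg=np.r_[g[:6],g[-6:]].mean(); w=np.clip(bg-g,0,None); w[w<.3*w.max()]=0
        e=(w*off).sum()/w.sum(); p=proj(pic,o+e*n); pts.append(ray(pic,p,z)[0])
    pts=np.array(pts); k=np.polyfit(pts[:,1],pts[:,0],1); return k,np.std(np.polyval(k,pts[:,1])-pts[:,0])
E
python3 - <<'E'
from axis import *
for cn in ("scene","top"):
  for z in (.1285,.1315):
    p=bot.camera(cn); k,s=axis(p,[.602,-.029,.13],z,-.07); print(cn,z,"yaw",-k[0],"x at tip",np.polyval(k,-.029),s)
print(bot.read_state()["eef_pos"])
E
```

```text
scene 0.1285 yaw -0.09315103453221446 x at tip 0.6000857689351232 0.00017131995831193094
scene 0.1315 yaw -0.09991447047891058 x at tip 0.6034731971915466 0.00014595792676099534
top 0.1285 yaw -0.0993440413341768 x at tip 0.6026220805848032 0.00014199296446455118
top 0.1315 yaw -0.09623207501835726 x at tip 0.601804657560287 0.00016994410902711505
[0.6155 0.1138 0.1227]
```

```bash
python3 -m handwheel '[[[0,0,-10,0,0,0.0175,-1],[0,0,-20,0,0,0.0175,-1],[0,0,-20,0,0,0,-1],[0,0,-15,0,0,0,-1],[0,0,-9,0,0,0,-1],[0,0,0,0,0,0,-1],[0,0,0,0,0,0,-1],[0,0,0,0,0,0,-1]]]' 100
python3 - <<'E'
from axis import *
for cn in ("scene","top"):
  p=bot.camera(cn);save(p,cn+"6.png")
  for z in (.053,.056):
    k,s=axis(p,[.606,-.029,.055],z,-.06); print(cn,z,"yaw",-k[0],"x at tip",np.polyval(k,-.029),s)
  for n in ("near_mouth","shaft_tip"):
      for d in bot.pinpoint(p,n)[:1]:print(cn,n,round(d["score"],2),W(p,d["at"]))
print(bot.read_state()["eef_pos"],bot.read_state()["ee_rot"])
a=cv2.imread("pics/scene6.png");b=cv2.imread("pics/top6.png")
cv2.imwrite("pics/c6.png",np.hstack([cv2.resize(x,None,fx=5,fy=5,interpolation=2) for x in (a[200:290,195:275],b[120:210,240:320])]))
E
```

```text
t: 14.95
eef_pos: [0.6163, 0.1138, 0.0495]
ee_rot: [3.14, -0.0, 1.544]
ft_force: [-0.1, -1.0, -2.6]
finger_gap: 0.0266
gripper_force: 97.8
scene 0.053 yaw -0.06344229342388488 x at tip 0.6035184695519012 0.00020892519025444381
scene 0.056 yaw -0.0655595134260557 x at tip 0.6066762201006404 0.00017956458992413103
scene near_mouth 0.71 [ 0.6076 -0.0507  0.0565]
scene shaft_tip 0.96 [ 0.6072 -0.0317  0.0542]
top 0.053 yaw -0.06571424406606771 x at tip 0.6092838075363994 0.0001648939547451617
top 0.056 yaw -0.06447069019507268 x at tip 0.6084477537879245 0.00015041689029045318
top near_mouth 0.71 [ 0.605  -0.0498  0.055 ]
top shaft_tip 0.54 [ 0.6054 -0.0316  0.0532]
[0.6159 0.1138 0.0494] [ 3.1403 -0.      1.5439]
```

View pics/c6.png

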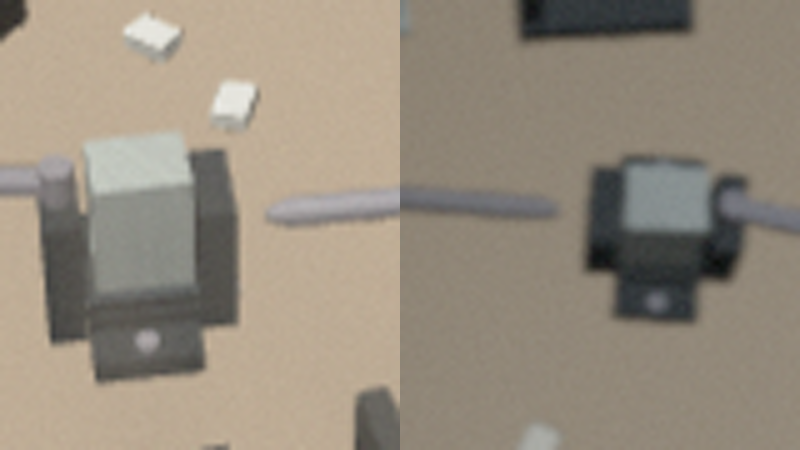

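Both views show the tip in line with the near lug's hole, at left crop (270,212) and right crop (555,208), and the numbers agree. I start inserting.

```bash
python3 -m handwheel '[[[-0.6,-10,0,0,0,0,-1],[-0.5,-8,0,0,0,0,-1],[-0.3,-5,0,0,0,0,-1],[-0.3,-5,0,0,0,0,-1],[-0.3,-5,0,0,0,0,-1],[-0.3,-5,0,0,0,0,-1],[0,0,0,0,0,0,-1],[0,0,0,0,0,0,-1]]]' 100
```

```text
t: 15.92
eef_pos: [0.6132, 0.0754, 0.0487]
ee_rot: [-3.142, -0.0, 1.543]
ft_force: [0.3, 0.3, -2.5]
finger_gap: 0.0264
gripper_force: 97.8
```

```bash
python3 -m handwheel '[[[-0.3,-5,0,0,0,0,-1],[-0.3,-5,0,0,0,0,-1],[-0.3,-5,0,0,0,0,-1],[-0.3,-5,0,0,0,0,-1],[-0.3,-5,0,0,0,0,-1],[-0.4,-5,0,0,0,0,-1],[0,0,0,0,0,0,-1],[0,0,0,0,0,0,-1]]]' 100
```

```text
t: 16.58
eef_pos: [0.6113, 0.0453, 0.0487]
ee_rot: [3.142, -0.0, 1.543]
ft_force: [0.5, 0.6, -2.8]
finger_gap: 0.0268
gripper_force: 97.7
```

```bash
python3 -m handwheel '[[[-0.3,-5,0,0,0,0,-1],[-0.3,-5,0,0,0,0,-1],[-0.3,-5,0,0,0,0,-1],[-0.3,-4,0,0,0,0,-1],[-0.3,-4,0,0,0,0,-1],[-0.3,-4,0,0,0,0,-1],[-0.2,-4,0,0,0,0,-1],[-0.2,-4,0,0,0,0,-1],[0,0,0,0,0,0,-1],[0,0,0,0,0,0,-1]]]' 100
```

```text
t: 17.42
eef_pos: [0.6092, 0.0104, 0.0488]
ee_rot: [3.141, 0.0, 1.543]
ft_force: [0.6, 0.7, -3.1]
finger_gap: 0.0266
gripper_force: 97.4
```

```bash
python3 -m handwheel '[[[-0.3,-5,0,0,0,0,-1],[-0.3,-5,0,0,0,0,-1],[-0.3,-5,0,0,0,0,-1],[-0.3,-5,0,0,0,0,-1],[-0.3,-5,0,0,0,0,-1],[-0.2,-4,0,0,0,0,-1],[-0.2,-3,0,0,0,0,-1],[0,0,0,0,0,0,-1],[0,0,0,0,0,0,-1]]]' 100
```

```text
t: 18.17
eef_pos: [0.6073, -0.0217, 0.0487]
ee_rot: [3.141, 0.0, 1.543]
ft_force: [0.8, -0.8, -1.8]
finger_gap: 0.0267
gripper_force: 97.4
```

Now in fine steps until it butts.

```bash
python3 -m handwheel '[[[-0.1,-1.5,0,0,0,0,-1],[-0.1,-1.5,0,0,0,0,-1],[-0.1,-1,0,0,0,0,-1],[0,0,0,0,0,0,-1],[0,0,0,0,0,0,-1]]]' 100
```

```text
t: 18.58
eef_pos: [0.607, -0.0252, 0.0487]
ee_rot: [3.141, 0.0, 1.544]
ft_force: [2.1, 0.1, -3.2]
finger_gap: 0.0268
gripper_force: 97.3
```

```bash
python3 -m handwheel '[[[-0.1,-1,0,0,0,0,-1],[-0.1,-1,0,0,0,0,-1],[0,-1,0,0,0,0,-1],[0,0,0,0,0,0,-1],[0,0,0,0,0,0,-1]]]' 100
```

```text
t: 19.0
eef_pos: [0.6068, -0.0261, 0.0487]
ee_rot: [3.141, -0.003, 1.544]
ft_force: [2.4, 8.5, -1.6]
finger_gap: 0.0267
gripper_force: 97.0
```

```bash
python3 -m handwheel '[[[0,0,0,0,0,0,-0.3],[0,0,0,0,0,0,0],[0,0,0,0,0,0,0.3],[0,0,0,0,0,0,0.3],[0,0,20,0,0,0,0.3],[0,0,35,0,0,0,0.3],[0,0,40,0,0,0,0.3],[0,0,40,0,0,0,0.3],[0,0,20,0,0,0,0.3],[0,0,0,0,0,0,0.3]]]' 40
python3 - <<'E'
from axis import *
for c in ("scene","top"):
    p=bot.camera(c); save(p,c+"7.png")
    for n in ("block_center","shaft_grip","shaft_tip","near_mouth","lever_knob"):
      for d in bot.pinpoint(p,n)[:2]:
        w=W(p,d["at"])
        if abs(w[0]-.6)<.05:print(c,n,round(d["score"],2),w)
a=cv2.imread("pics/scene7.png")
cv2.imwrite("pics/c7.png",cv2.resize(a[190:300,150:290],None,fx=5,fy=5,interpolation=2))
E
```

```text
t: 19.83
eef_pos: [0.6097, -0.0293, 0.2104]
ee_rot: [3.13, 0.003, 1.543]
ft_force: [0.2, 0.2, 0.1]
finger_gap: 0.0554
gripper_force: 0.0
scene block_center 0.75 [ 0.6038 -0.0986  0.0595]
scene shaft_grip 0.77 [ 0.6038 -0.0246  0.0526]
scene shaft_tip 0.75 [ 0.6011 -0.1689  0.0545]
scene near_mouth 0.77 [ 0.6061 -0.0525  0.0575]
scene lever_knob 0.58 [ 0.5792 -0.2245  0.1225]
top block_center 0.54 [ 0.5986 -0.1015  0.0576]
top near_mouth 0.7 [ 0.6022 -0.051   0.0526]
top lever_knob 0.51 [ 0.5845 -0.2268  0.1192]
top lever_knob 0.43 [ 0.6014 -0.0984 -0.0016]
```

View pics/c7.png

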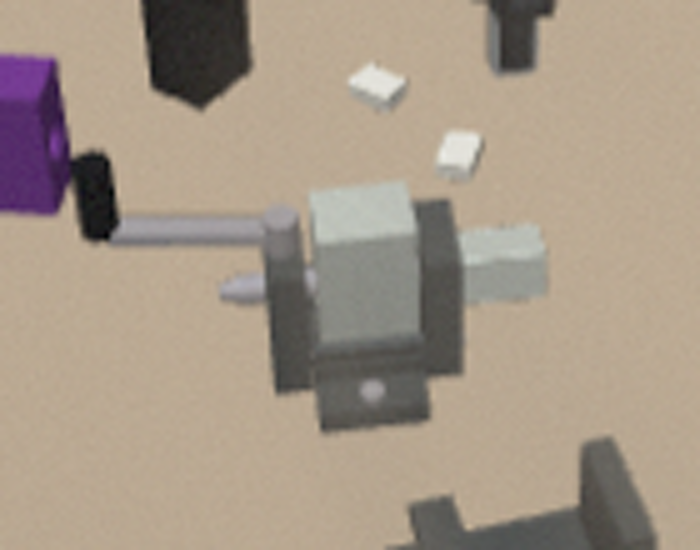

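The shaft's tip sticks out of the far lug at crop (235,290) and its head sits on the near lug at (505,260). Now the lever knob, at (95,195).

```bash
python3 -m handwheel '[[[-3,-20,0,0,0,0,0.3],[-4,-33,0,0,0,0,0.3],[-4,-33,0,0,0,0,0.3],[-4,-36,0,0,0,0,0.3],[-4,-36,0,0,0,0,0.3],[-3,-25,0,0,0,0,0.3],[-2,-16,0,0,0,0,0.3],[0,0,0,0,0,0,0.3],[0,0,0,0,0,0,0.3],[0,0,0,0,0,0,0.3]]]' 40
```

```text
t: 21.27
eef_pos: [0.5828, -0.226, 0.2035]
ee_rot: [-3.141, -0.001, 1.544]
ft_force: [0.1, 0.4, 0.4]
finger_gap: 0.0555
gripper_force: 0.0
```

```bash
python3 -m handwheel '[[[0,0,-25,0,0,0,0.3],[0,0,-30,0,0,0,0.3],[0,0,-20,0,0,0,0.3],[0,0,-10,0,0,0,0.3],[0,0,-6,0,0,0,0.3],[0,0,0,0,0,0,0.3],[0,0,0,0,0,0,-1],[0,0,0,0,0,0,-1],[0,0,0,0,0,0,-1],[0,0,0,0,0,0,-1],[0,0,0,0,0,0,-1],[0,0,0,0,0,0,-1]]]' 30
```

```text
t: 22.27
eef_pos: [0.5835, -0.2276, 0.1142]
ee_rot: [3.139, 0.001, 1.544]
ft_force: [0.2, 1.3, 6.1]
finger_gap: 0.019
gripper_force: 29.7
```

```bash
python3 -m handwheel '[[[-10,2.6,0,0,0,-0.114,-1],[-9.5,3.6,0,0,0,-0.114,-1],[-9.1,4.8,0,0,0,-0.114,-1],[-8.5,5.7,0,0,0,-0.114,-1],[-7.8,6.7,0,0,0,-0.114,-1],[-7,7.5,0,0,0,-0.114,-1],[0,0,0,0,0,0,-1],[0,0,0,0,0,0,-1]]]' 30
```

```text
t: 22.93
eef_pos: [0.5306, -0.1965, 0.1142]
ee_rot: [3.14, 0.0, 0.859]
ft_force: [-2.7, 0.3, 7.7]
finger_gap: 0.0192
gripper_force: 29.9
```

```bash
python3 -m handwheel '[[[-6.1,8.2,0,0,0,-0.114,-1],[-5.1,8.9,0,0,0,-0.114,-1],[-4,9.4,0,0,0,-0.114,-1],[-3,9.9,0,0,0,-0.114,-1],[-1.8,10.1,0,0,0,-0.114,-1],[-0.7,8,0,0,0,-0.09,-1],[0,0,0,0,0,0,-1],[0,0,0,0,0,0,-1]]]' 30
```

```text
t: 23.6
eef_pos: [0.5095, -0.1413, 0.1142]
ee_rot: [3.141, 0.0, 0.2]
ft_force: [-4.9, 1.5, 12.0]
finger_gap: 0.0189
gripper_force: 30.3
```

```bash
python3 -m handwheel '[[[0,2,0,0,0,0,-1],[0,2,0,0,0,0,-1],[0,1.5,0,0,0,0,-1],[0,0,0,0,0,0,-1],[0,0,0,0,0,0,-1]]]' 30
```

```text
t: 24.02
eef_pos: [0.5095, -0.1397, 0.1142]
ee_rot: [3.136, 0.002, 0.199]
ft_force: [-8.2, -10.4, 8.9]
finger_gap: 0.0189
gripper_force: 30.3
```

```bash
python3 -m handwheel '[[[0,0,0,0,0,0,-0.4],[0,-2,0,0,0,0,0],[0,-2,0,0,0,0,0.3],[0,0,0,0,0,0,0.3],[0,0,15,0,0,0,0.3],[0,0,30,0,0,0,0.3],[0,0,40,0,0,0,0.3],[-20,0,30,0,0,0,0.3],[-35,0,0,0,0,0,0.3],[-35,0,0,0,0,0,0.3],[-35,0,0,0,0,0,0.3],[0,0,0,0,0,0,0.3],[0,0,0,0,0,0,0.3]]]' 30
python3 - <<'E'
from axis import *
for c in ("scene","top"):
    p=bot.camera(c); save(p,c+"8.png")
    for n in ("block_center","shaft_grip","shaft_tip","near_mouth","lever_knob"):
      for d in bot.pinpoint(p,n)[:2]:
        w=W(p,d["at"])
        if abs(w[0]-.58)<.1:print(c,n,round(d["score"],2),w)
print(fit([bot.camera("scene")],lambda p:fixture([.6007,-.0981,-.0508,p[3]])+block([.6007,-.0981,-.0508,.014]),[0,0,0,1.45])[0])
a=cv2.imread("pics/scene8.png")
cv2.imwrite("pics/c8.png",cv2.resize(a[170:300,140:300],None,fx=4.5,fy=4.5,interpolation=2))
E
```

```text
t: 25.1
eef_pos: [0.3839, -0.1399, 0.2279]
ee_rot: [3.141, -0.001, 0.199]
ft_force: [0.3, -0.5, 0.3]
finger_gap: 0.0554
gripper_force: 0.0
scene block_center 0.77 [ 0.6023 -0.095   0.0606]
scene shaft_grip 0.8 [ 0.6058 -0.0256  0.0529]
scene shaft_tip 0.68 [ 0.6018 -0.1728  0.0564]
scene lever_knob 0.62 [ 0.5105 -0.1359  0.1218]
top block_center 0.76 [ 0.601  -0.1006  0.0547]
top shaft_tip 0.54 [ 0.598  -0.1723  0.0524]
top near_mouth 0.79 [ 0.6061 -0.0519  0.056 ]
[-0.0086  0.0111 -0.2411  1.4901]
```

View pics/c8.png

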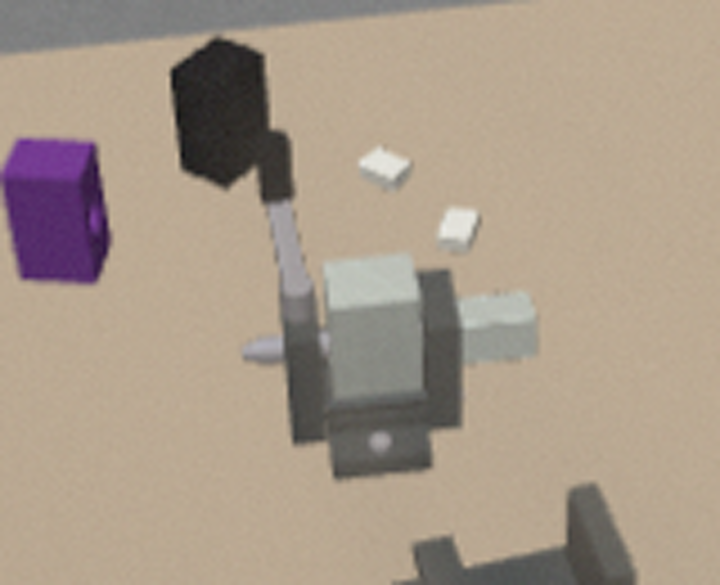

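The lever, with its knob at crop (275,165), points across the shaft at about 1.49 rad. The tip is through at (262,350) and the head is against the lug at (500,330).

```bash
python3 -c "
from station import bot
print(bot.sign_off())"
```

```text
the job is handed in; nothing more can be done
None
```

I handed the job in at about 25 s: the block is in the pocket, the long shaft is through both lugs with its head against the near lug, and the lever is at its stop (about 1.49 rad); no verdict came back.

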